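# Build up a gear cluster on a gearbox shaft

## Task

Build up the two gearbox shafts that stand upright on the bench. On the tall shaft, thread the big gear down onto the collar, then the plain spacer ring on top of it to set the gap, then the small gear on top of the spacer; on the short shaft put the ball bearing, down on its collar. Lower each part home so that it lies flat, without letting it drop, and leave the spanner, the oil bottle and the bolt bin where they are.

Things in the scene. Friction and masses are not known exactly. Their poses are not given: they have to be found in the camera images.
- big_gear_center (a point): The big gear: a steel toothed wheel, 62 mm across the tooth tips and 16 mm thick, about 0.28 kg. A round bore 23 mm wide runs through its middle, along its z axis; it lies flat on the bench with the bore upright, and both faces are alike. The point is the centre of the part, half-way up (8 mm above its underside).
- spacer_center (a point): The spacer: a plain smooth steel ring, the narrowest of the parts, 32 mm outside diameter and 16 mm high, about 0.06 kg. A round bore 23 mm wide runs through its middle, along its z axis; it lies flat on the bench with the bore upright, and both faces are alike. The point is the centre of the part, half-way up (8 mm above its underside).
- small_gear_center (a point): The small gear: a steel toothed wheel, 46 mm across the tooth tips and 16 mm thick, about 0.14 kg. A round bore 23 mm wide runs through its middle, along its z axis; it lies flat on the bench with the bore upright, and both faces are alike. The point is the centre of the part, half-way up (8 mm above its underside).
- bearing_center (a point): The ball bearing: a smooth-rimmed steel ring with a black seal between its outer and inner race, 52 mm outside diameter and 16 mm thick, about 0.13 kg. A round bore 23 mm wide runs through its middle, along its z axis; it lies flat on the bench with the bore upright, and both faces are alike. The point is the centre of the part, half-way up (8 mm above its underside).
- tall_shaft: The tall shaft: an upright steel shaft on a round foot 84 mm in diameter. Fixed to the bench. Origin: on the shaft's axis at bench level, z up. On the foot (8 mm thick) stands a collar 30 mm wide whose flat top, 24 mm above the bench, is the seat; above it the shaft is 18 mm in diameter, its top is 78 mm above the bench and the last 10 mm taper to 8 mm across. Parts stacked on it have their centres 32, 48 and 64 mm above the bench.
- short_shaft: The short shaft: an upright steel shaft on a square foot 76 by 76 mm. Fixed to the bench. Origin: on the shaft's axis at bench level, z up. On the foot (8 mm thick) stands a collar 30 mm wide whose flat top, 24 mm above the bench, is the seat; above it the shaft is 18 mm in diameter, its top is 52 mm above the bench and the last 10 mm taper to 8 mm across. The bearing on its seat has its centre 32 mm above the bench.
- spanner: Bystander: a steel spanner 190 mm long lying on the bench beyond the work, loose. Origin at its middle, underside; x axis along it.
- oil_bottle: Bystander: a grey plastic oil bottle with a red cap, 56 mm in diameter and 150 mm tall, standing loose on the left of the work. Origin at the centre of its underside.
- bolt_bin: Bystander: an open red plastic bin of bolts, 110 by 90 by 45 mm high, loose, on the right of the work. Origin at the centre of its underside.
There are look-alikes about, which are no part of the job. What is shaped like the part that bears big_gear_center but blue, red or turquoise is not meant.

How it is judged:
At the end, for the whole second after the job is handed in: On the tall shaft, from the collar up: big gear, spacer, small gear; on the short shaft, on its collar: the bearing. Each part's centre is within 6 mm of the shaft's axis and within 4 mm of its height when stacked home (32, 48, 64 mm; bearing 32 mm), lies flat within 0.1 rad, and is at rest (horizontal distance between each of big_gear_center, spacer_center, small_gear_center and tall_shaft below 0.006 m and z of big_gear_center in the frame of tall_shaft between 0.028 and 0.036 m and angle between the z axis of each of big_gear_center, spacer_center, small_gear_center and the z axis of tall_shaft, either way round below 0.1 rad and linear speed of each of big_gear, spacer, small_gear, bearing below 0.02 m/s and z of spacer_center in the frame of tall_shaft between 0.044 and 0.052 m and z of small_gear_center in the frame of tall_shaft between 0.06 and 0.068 m and horizontal distance between bearing_center and short_shaft below 0.006 m and z of bearing_center in the frame of short_shaft between 0.028 and 0.036 m and angle between the z axis of bearing_center and the z axis of short_shaft, either way round below 0.1 rad); the robot touches nothing.
It fails at once if the spanner, the oil bottle or the bolt bin is shifted by more than 30 mm (distance of any of spanner, oil_bottle, bolt_bin from where it was at the start of the episode above 0.03 m).
It fails at once if a part is dropped: out of the fingers it falls faster than 0.7 m/s (a fall of about 25 mm) ((linear speed of big_gear above 0.7 m/s and contact force between big_gear and the fingers below 0.05 N) or (linear speed of small_gear above 0.7 m/s and contact force between small_gear and the fingers below 0.05 N) or (linear speed of spacer above 0.7 m/s and contact force between spacer and the fingers below 0.05 N) or (linear speed of bearing above 0.7 m/s and contact force between bearing and the fingers below 0.05 N)).
It also fails if it takes over 115 s, if anything falls off the work surface, if the arm or the gripper's body presses on something with over 40 N, if the wrist force passes 120 N, or if a joint passes its speed limit or range.

## Robot

A 6-joint arm with a two-finger parallel gripper is mounted at the origin on the work surface. World frame = base frame: x ahead of the robot, y to its left, z up, the work surface at z = 0. Lengths are in m, angles in rad, forces in N, time in s.
With the tool pointing down it reaches from about 0.3 to 0.875 m from the base axis. Payload 6.4 kg.
Tool frame: the origin (TCP) lies midway between the tips of the shut fingers; the grasp point (between the pads) lies 19 mm behind it; z points along the fingers, y is the line along which they close (so a half turn about z gives the same grasp; the last joint's range is limited). The gripper opens to 85 mm and grips with 20 to 120 N. Pads are 22 mm wide; open, the fingers measure 114 mm over their backs; the gripper's body (76 mm by 85 mm) begins 54 mm behind the grasp point. The pads swing forward as they close: fully open they stand 13 mm farther back than shut.
Start: joints at [0.914, 0.181, 1.607, -0, 1.354, -0.206], TCP at [0.251, 0.518, 0.231] pointing down, gripper open.
Joint ranges: [-2.99, 2.99], [-0.89, 2.07], [0.3, 2.58], [-1.14, 4.28], [0, 2.63], [-3.12, 3.12]. Speed limits (rad/s): [2.57, 2.57, 3.01, 3.14, 3.14, 3.14].

## Interface

Orientations are given as a rotation vector (axis times angle).
In Python, from rig import telemetry, eyes, sign_off gives the robot as it stands.
- The arm moves only by the tool servo_tool, never from a script. Its argument "plan" is a list of rows, each a list of 7 numbers: the turn, a rotation vector about the tool's x, y, z in rad, then the shift along the tool's x, y, z in cm, then the opening, from 0 (shut) to 1 (fully open). A call has 1 to 10 rows; each row is the pose to reach, as a shift and turn from the pose commanded when the call began, along the tool's axes at that moment; what a row does not reach only later rows make up. A row lasts 1/8 s, in which the tool goes at most 62.5 mm and 10.7 degrees, less where a joint would pass 70% of its speed; a pose out of reach is approached as far as the arm can. A call with a gripper value outside its range is refused whole. The fingers move at their own pace and stop on an object; "newtons" is the grip in N (left out, the last holds). Time passes only in rows, so rows that repeat a pose let the fingers close. It gives the time, the measured TCP pose, the force, the opening and the grip force at its end, in the units of the state.
- telemetry.sense(): the state, without advancing time (a new reading comes with each control period).
- eyes.camera(name): name is "scene" or "top" or "wrist"; returns a dict with "pixels" (384x512x3 uint8, red, green, blue), "z_map" (384x512 float32, m along the optical axis (not along the pixel's ray), 0 where there is no reading), "fx", "fy", "cx", "cy" (pixels), "R" (3x3) and "t" (3): a world point X has camera coordinates R X + t; the wrist camera has in their place "T_tool_cam" (4x4, takes a point from camera to tool coordinates, whose origin is the TCP and whose axes are the flange's). Camera axes: x right, y down, z forward; pixel columns grow to the right and rows downward; lengths in m; the calibration is good to about 2 mm. The wrist camera is an equidistant fisheye: a pixel r from the principal point sees the ray r / f radians off the axis. A picture is of the moment at which its call begins: read the wrist's pose just before it.
- sign_off(): hands the job in; it is judged then, once.
The state is a dict: "t": time; "q": joint angles; "dq": joint speeds; "joint_torque": joint torques, N m; "tcp_pos": TCP position; "orientation": TCP orientation; "ft_force": force on the tool from outside, world axes, zero at the start; "ft_torque": the same for the moment, N m; "finger_gap": finger opening in m; "grip_force": force on a finger pad.
Only numpy, scipy, OpenCV 4.12 (cv2) and the standard library are available. Lean on these libraries where they do the work, as an engineer would, in place of code of your own. Each camera call takes 0.05 s, during which the arm holds its last target. There are 200 camera calls.

## Working session

There is one attempt and no reset: what is moved stays moved. The work goes in short steps, Python scripts to look and compute and a tool call to move; the robot and the scene stay as the last step left them, time stands still between calls to the robot, and variables do not carry over. Pictures are saved under pics/ and viewed, at most 14 in all, crops included, and the job is handed in when it is done.

Besides the shell and the picture viewer there is one more tool, called after "Call:" in YAML: its name, and indented under it one key for each argument. servo_tool: Moves the arm, as the interface text tells. Its arguments: {"type":"object","properties":{"plan":{"type":"array"},"newtons":{"type":"number"}},"required":["plan"]}

```bash
mkdir -p pics; ls; cat > h.py <<'E'
import numpy as np, cv2
from rig import telemetry, eyes, sign_off
def grab(n,name=None):
    s=telemetry.sense(); c=eyes.camera(n)
    if name: cv2.imwrite('pics/'+name+'.png',cv2.cvtColor(c['pixels'],cv2.COLOR_RGB2BGR))
    return s,c
def w(c,u,v,z=None):
    d=c['z_map'][int(v),int(u)] if z is None else z
    p=np.array([(u-c['cx'])/c['fx']*d,(v-c['cy'])/c['fy']*d,d])
    return c['R'].T@(p-c['t'])
def ray(c,u,v,h):
    o=-c['R'].T@c['t']; d=c['R'].T@np.array([(u-c['cx'])/c['fx'],(v-c['cy'])/c['fy'],1])
    return o+d*(h-o[2])/d[2]
E
python3 - <<'E'
from h import *
import pickle
for n in('top','scene'):
    s,c=grab(n,n); pickle.dump(c,open(n+'.pkl','wb'))
    print(n,c['fx'],c['cx'],c['cy'],-c['R'].T@c['t'],c['R'].round(3).tolist())
    cv2.imwrite(f'pics/{n}2.png',cv2.resize(cv2.cvtColor(c['pixels'],cv2.COLOR_RGB2BGR),(800,600),interpolation=cv2.INTER_CUBIC))
print(s)
E
```

```text
pics
top 362.7641245871742 250.85154475049038 195.18484413629741 [ 3.72597258e-01 -4.04574114e-04  1.30298380e+00] [[0.014, -1.0, 0.011], [-0.982, -0.016, -0.187], [0.187, -0.008, -0.982]]
scene 487.5692382887867 250.524419854939 182.97495120666517 [ 1.24530132 -0.69002598  0.95868841] [[0.737, 0.676, -0.019], [0.461, -0.523, -0.717], [-0.494, 0.519, -0.697]]
{'t': 0.05, 'q': array([ 9.13696457e-01,  1.81514678e-01,  1.60798813e+00,  6.45991321e-06,
        1.35378893e+00, -2.06301255e-01]), 'dq': array([ 0.00191711, -0.00053158, -0.00082079,  0.00177035, -0.00010569,
       -0.00036607]), 'joint_torque': array([ 1.45248232e-03, -4.46254134e+01, -3.52578485e+01, -2.04893386e-04,
        4.11534507e-03,  3.67854022e-05]), 'tcp_pos': array([0.25016677, 0.51713133, 0.23040857]), 'orientation': array([-7.01973854e-01, -3.06142596e+00,  2.41936093e-03]), 'ft_force': array([-0.53100518,  0.2022779 , -0.4622233 ]), 'ft_torque': array([0.00148636, 0.02443343, 0.02882574]), 'grip_force': 0.0, 'finger_gap': 0.08538084990748684}
```

View pics/top2.png

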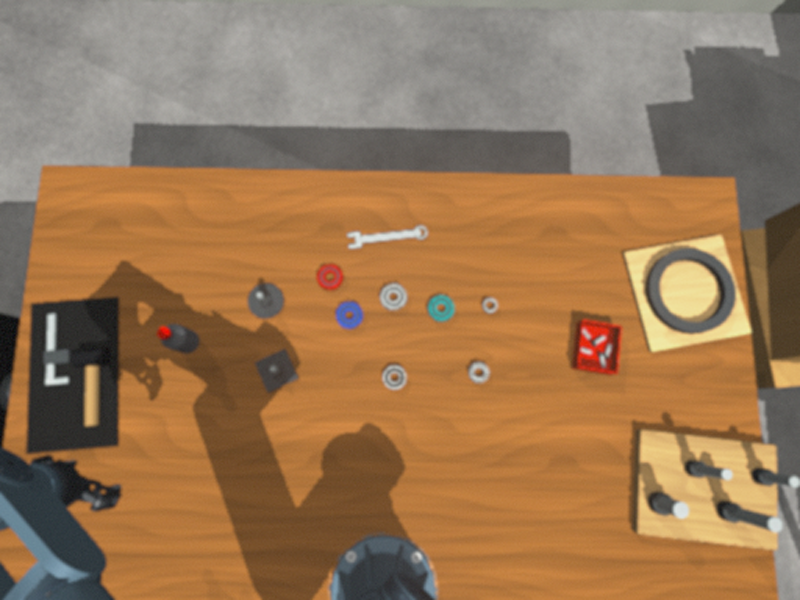

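View pics/scene2.png

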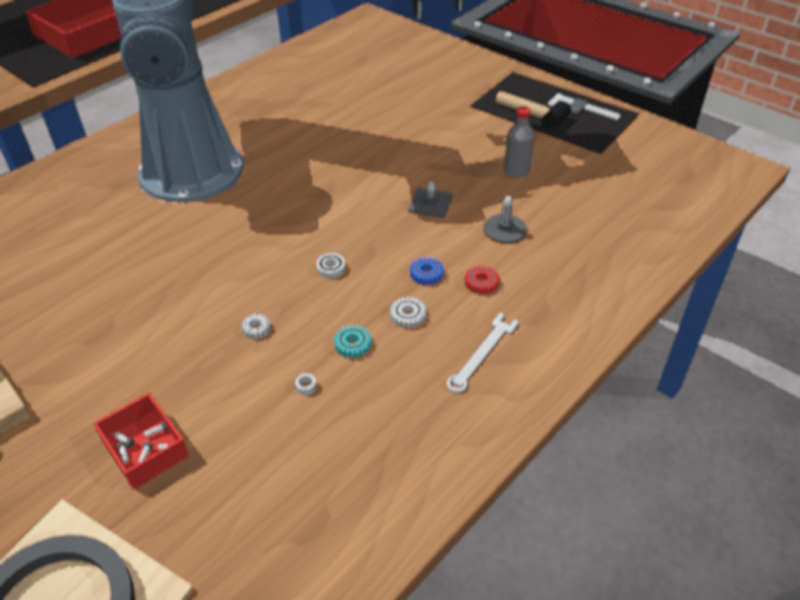

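The top view (800x600) shows these candidates:
- **Big gear:** the steel one is at (393,296). The look-alikes are blue (349,315), red (329,277) and turquoise (441,308).
- **Other parts:** bearing (395,377, dark seal ring), small gear (480,372), spacer (490,305).
- **Shafts:** tall (265,298) on the round foot, short (277,370) on the square foot.

In the scene view the same items are: big gear (408,311), bearing (331,264), small gear (256,326), spacer (306,383), tall shaft tip (507,199), short shaft tip (431,184).

```bash
python3 - <<'E'
from h import *
import pickle
T=pickle.load(open('top.pkl','rb'));S=pickle.load(open('scene.pkl','rb'))
pts=dict(big=((393,296),(408,309)),bear=((395,377),(331,262)),small=((480,371.5),(256,323)),spacer=((490,305),(306,380)),tall=((262,284),(507,199)),short=((273,369),(431,184)))
def cam(c):
    return np.array([[c['fx'],0,c['cx']],[0,c['fy'],c['cy']],[0,0,1]])@np.c_[c['R'],c['t']]
for k,(a,b) in pts.items():
    a=np.array(a)/1.5625;b=np.array(b)/1.5625
    X=cv2.triangulatePoints(cam(T),cam(S),a,b).ravel();X=X[:3]/X[3]
    h={'tall':.078,'short':.052}.get(k,.016)
    print(k,X.round(4),ray(T,*a,h).round(4),ray(S,*b,h).round(4))
im=cv2.imread('pics/top.png')[170:262,155:330]
cv2.imwrite('pics/crop.png',cv2.resize(im,None,fx=4.5,fy=4.5,interpolation=cv2.INTER_CUBIC))
E
```

```text
big [ 0.6385 -0.0134  0.0187] [ 0.6389 -0.0136  0.016 ] [ 0.6368 -0.0113  0.016 ]
bear [ 0.4535 -0.0189  0.0198] [ 0.4523 -0.0207  0.016 ] [ 0.451  -0.0152  0.016 ]
small [ 0.4686 -0.2103  0.0209] [ 0.4675 -0.213   0.016 ] [ 0.4654 -0.2069  0.016 ]
spacer [ 0.6215 -0.2367  0.0195] [ 0.6213 -0.2386  0.016 ] [ 0.6197 -0.2344  0.016 ]
tall [0.6388 0.2672 0.094 ] [0.6484 0.2768 0.078 ] [0.6255 0.2803 0.078 ]
short [0.4649 0.2493 0.0513] [0.4636 0.2478 0.052 ] [0.466  0.2495 0.052 ]
```

View pics/crop.png

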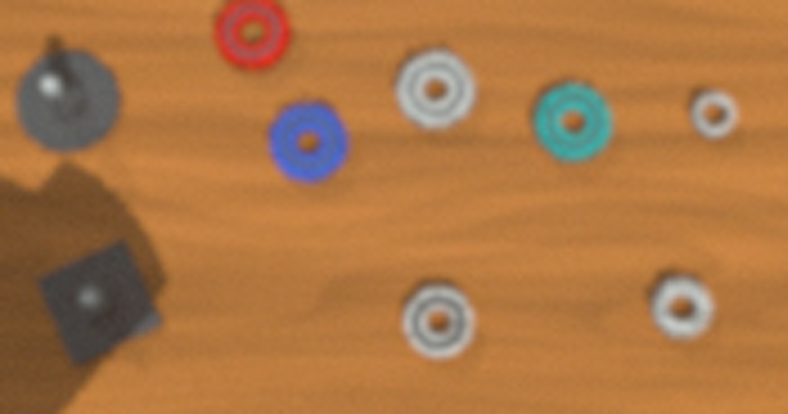

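The crop confirms the choice: the big gear is the plain steel one (436,90), and the bearing (438,322) has the dark seal. The four parts triangulate at about 19 mm, close to the 16 mm top, and are all within reach. I moved the shaft tip pixel, because the dark streak was a shadow. Next I'll go over the shafts with the tool turned so that tool x is world y and tool y is world x.

Call:
servo_tool:
  plan:
    - [0, 0, 1.12, -38.6, -11, 0, 1]
    - [0, 0, 1.12, -38.6, -11, 0, 1]
    - [0, 0, 1.12, -38.6, -11, 0, 1]
    - [0, 0, 1.12, -38.6, -11, 0, 1]
    - [0, 0, 1.12, -38.6, -11, 0, 1]
    - [0, 0, 1.12, -38.6, -11, 0, 1]
    - [0, 0, 1.12, -38.6, -11, 0, 1]
    - [0, 0, 1.12, -38.6, -11, 0, 1]
    - [0, 0, 1.12, -38.6, -11, 0, 1]

```text
t: 1.23
tcp_pos: [0.5489, 0.2514, 0.2309]
orientation: [-2.218, -2.223, 0.001]
ft_force: [1.0, -0.0, 0.7]
finger_gap: 0.0851
grip_force: 0.0
```

```bash
cat >> h.py <<'E'
from scipy.spatial.transform import Rotation as Ro
def wpose(s,c):
    T=np.eye(4);T[:3,:3]=Ro.from_rotvec(s['orientation']).as_matrix();T[:3,3]=s['tcp_pos']
    return T@c['T_tool_cam']
def wray(s,c,u,v):
    "wrist ray: origin, unit dir in world"
    P=wpose(s,c);x,y=(u-c['cx'])/c['fx'],(v-c['cy'])/c['fy'];r=np.hypot(x,y)+1e-9
    return P[:3,3],P[:3,:3]@np.array([np.sin(r)*x/r,np.sin(r)*y/r,np.cos(r)])
def wh(s,c,u,v,h):
    o,d=wray(s,c,u,v);return o+d*(h-o[2])/d[2]
def meet(rays):
    A=sum(np.eye(3)-np.outer(d,d) for o,d in rays);b=sum((np.eye(3)-np.outer(d,d))@o for o,d in rays)
    return np.linalg.solve(A,b)
def look(name):
    import pickle
    s,c=grab('wrist');pickle.dump((s,c),open(name+'.pkl','wb'))
    cv2.imwrite(f'pics/{name}.png',cv2.resize(cv2.cvtColor(c['pixels'],cv2.COLOR_RGB2BGR),(800,600),interpolation=cv2.INTER_CUBIC))
    print(s['tcp_pos'],s['orientation'],s['ft_force'],s['t']);return s,c
E
python3 - <<'E'
from h import *
s,c=look('w1');print(c['fx'],c['cx'],c['cy'],c['T_tool_cam'].round(3).tolist())
E
```

```text
[0.54890833 0.25135746 0.23089765] [-2.21830246e+00 -2.22291979e+00  1.13890227e-03] [ 0.96410171 -0.04337659  0.7040634 ] 1.225
297.3186396354542 254.27878129155252 187.37872263998455 [[-0.0, -0.952, -0.306, 0.077], [1.0, -0.0, -0.0, -0.0], [-0.0, -0.306, 0.952, -0.142], [0.0, 0.0, 0.0, 1.0]]
```

View pics/w1.png

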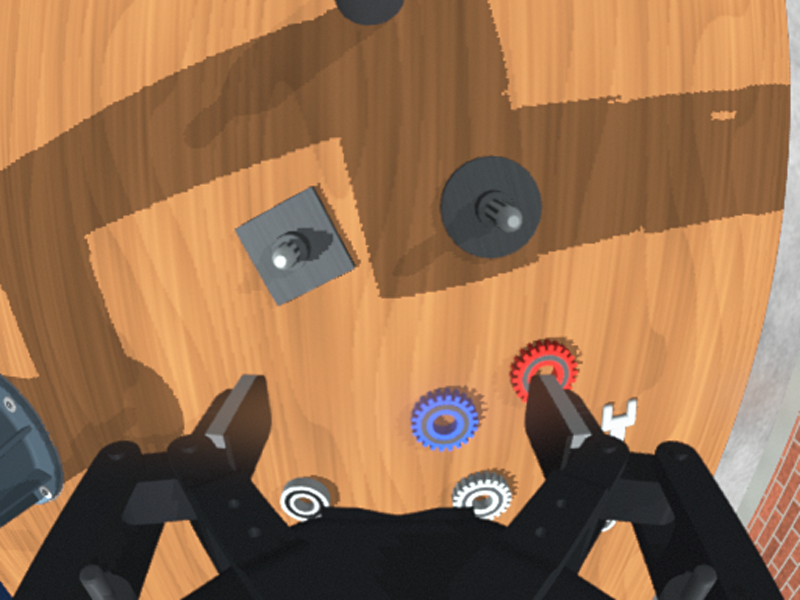

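The wrist view is clear: tall foot centre (491,207) with tip (514,219), short foot (297,246) with tip (280,261), bearing (304,499), big gear (482,499).

```bash
python3 - <<'E'
from h import *
import pickle
s,c=pickle.load(open('w1.pkl','rb'))
T=pickle.load(open('top.pkl','rb'))
for k,p,h in(('tallfoot',(491,207),.008),('talltip',(514,219),.078),('shortfoot',(297,246),.008),('shorttip',(280,261),.052),('big',(482,499),.016),('bear',(304,499),.016),('bottle',(370,0),.15)):
    print(k,wh(s,c,p[0]/1.5625,p[1]/1.5625,h).round(4))
# two-view heights of tips with top camera
for k,p,q in(('tall',(514,219),(165.7,189.1)),('short',(280,261),(175,236.3))):
    o=-T['R'].T@T['t'];d=T['R'].T@np.array([(q[0]-T['cx'])/T['fx'],(q[1]-T['cy'])/T['fy'],1]);d/=np.linalg.norm(d)
    print(k,meet([wray(s,c,p[0]/1.5625,p[1]/1.5625),(o,d)]).round(4))
print(ray(T,170.3,192.2,.008))
E
```

```text
tallfoot [0.6234 0.2828 0.008 ]
talltip [0.6249 0.2839 0.078 ]
shortfoot [0.4668 0.2506 0.008 ]
shorttip [0.4633 0.2489 0.052 ]
big [ 0.6368 -0.0109  0.016 ]
bear [ 0.452  -0.0121  0.016 ]
bottle [0.5356 0.402  0.15  ]
tall [0.6245 0.2833 0.0744]
short [0.4629 0.2478 0.0488]
[0.62548447 0.28100229 0.008     ]
```

Tall shaft axis is (0.6245, 0.283) and short is (0.4645, 0.2495). The two-view tip heights, 74 and 49 mm, match the text. Now to the big gear.

Call:
servo_tool:
  plan:
    - [0, 0, 0, -25, 8.9, 7, 1]
    - [0, 0, 0, -25, 8.9, 7, 1]
    - [0, 0, 0, -25, 8.9, 7, 1]
    - [0, 0, 0, -25, 8.9, 7, 1]
    - [0, 0, 0, -25, 8.9, 7, 1]
    - [0, 0, 0, -25, 8.9, 7, 1]

```text
t: 2.02
tcp_pos: [0.6387, 0.0005, 0.1607]
orientation: [-2.221, -2.22, 0.001]
ft_force: [-0.5, 1.0, -0.1]
finger_gap: 0.0854
grip_force: 0.0
```

```bash
python3 - <<'E'
from h import *
look('w2')
E
```

```text
[6.38692386e-01 4.74520280e-04 1.60746515e-01] [-2.22119557e+00 -2.21989072e+00  6.39524499e-04] [-0.45855587  1.0483899  -0.07226506] 2.025
```

View pics/w2.png

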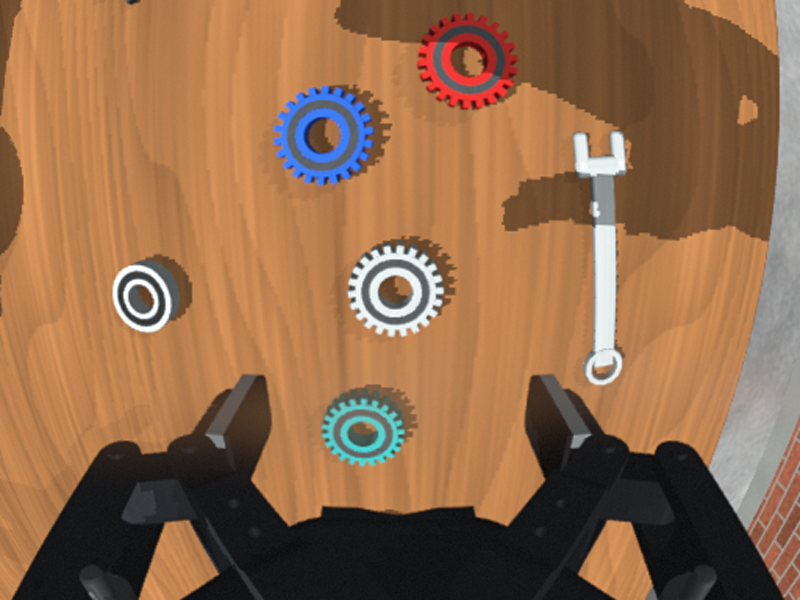

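The steel gear's top face is at (396,290) and the bearing's at (141,297).

```bash
python3 - <<'E'
from h import *
import pickle
a=pickle.load(open('w1.pkl','rb'));b=pickle.load(open('w2.pkl','rb'));k=1.5625
for n,p,q in(('big',(482,498),(396,290)),('bear',(303,498),(141,297))):
    print(n,wh(*b,q[0]/k,q[1]/k,.016).round(4),meet([wray(*a,p[0]/k,p[1]/k),wray(*b,q[0]/k,q[1]/k)]).round(4))
E
```

```text
big [ 0.6376 -0.0132  0.016 ] [ 0.6378 -0.0149  0.0103]
bear [ 0.4521 -0.0182  0.016 ] [ 0.4476 -0.0204  0.0071]
```

Call:
servo_tool:
  plan:
    - [0, 0, 0, -1.4, -0.1, 6, 1]
    - [0, 0, 0, -1.4, -0.1, 12, 1]
    - [0, 0, 0, -1.4, -0.1, 14.5, 1]
    - [0, 0, 0, -1.4, -0.1, 15.7, 1]
    - [0, 0, 0, -1.4, -0.1, 15.8, 0.6]
    - [0, 0, 0, -1.4, -0.1, 15.8, 0.6]
    - [0, 0, 0, -1.4, -0.1, 15.8, 0.6]
    - [0, 0, 0, -1.4, -0.1, 15.8, 0.6]
  newtons: 40

```text
t: 3.08
tcp_pos: [0.6394, -0.0131, 0.0054]
orientation: [2.22, 2.22, 0.004]
ft_force: [-2.1, 3.8, 6.5]
finger_gap: 0.059
grip_force: 44.4
```

Call:
servo_tool:
  plan:
    - [0, 0, 0, 0, 0, -2, 0.6]
    - [0, 0, 0, 0, 0, -5, 0.6]
    - [0, 0, 0, 0, 0, -10, 0.6]
    - [0, 0, 0, 0, 0, -12, 0.6]
    - [0, 0, 0, 0, 0, -12, 0.6]

```text
t: 3.7
tcp_pos: [0.6393, -0.014, 0.1254]
orientation: [2.219, 2.219, 0.003]
ft_force: [0.1, 0.6, -4.1]
finger_gap: 0.0587
grip_force: 44.5
```

```bash
python3 - <<'E'
from h import *
look('w3');s=telemetry.sense();print(s['grip_force'],s['finger_gap'])
E
```

```text
[ 0.63927179 -0.0140466   0.1253594 ] [2.21914643 2.21868914 0.00342303] [ 0.09079331  0.59387295 -4.14892782] 3.7
44.46082005277276 0.05897885053937868
```

View pics/w3.png

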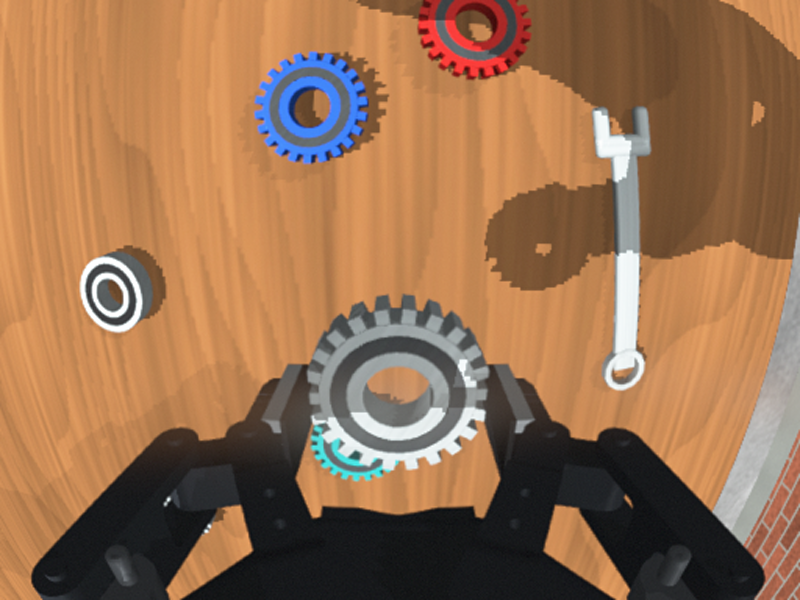

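The gear is held level, with its bore rim centred near (397,391).

```bash
python3 - <<'E'
from h import *
import pickle
s,c=pickle.load(open('w3.pkl','rb'));k=1.5625
X=wh(s,c,397/k,391/k,s['tcp_pos'][2]+.0106);print(X, X-s['tcp_pos'])
E
```

```text
[ 0.63909487 -0.01336982  0.1359594 ] [-0.00017693  0.00067678  0.0106    ]
```

Call:
servo_tool:
  plan:
    - [0, 0, 0, 5, -0.2, 0, 0.6]
    - [0, 0, 0, 11, -0.6, 0, 0.6]
    - [0, 0, 0, 17, -0.9, 0, 0.6]
    - [0, 0, 0, 23, -1.2, 0, 0.6]
    - [0, 0, 0, 28, -1.4, 0, 0.6]
    - [0, 0, 0, 29.6, -1.5, 0, 0.6]
    - [0, 0, 0, 29.6, -1.5, 0, 0.6]
    - [0, 0, 0, 29.6, -1.5, 0, 0.6]

```text
t: 4.75
tcp_pos: [0.6228, 0.2806, 0.1221]
orientation: [-2.223, -2.22, 0.003]
ft_force: [-0.1, -0.5, -2.8]
finger_gap: 0.0591
grip_force: 44.5
```

```bash
python3 - <<'E'
from h import *
look('w4')
E
```

```text
[0.62280683 0.2806402  0.12206663] [-2.22258602 -2.21965483  0.00321277] [-0.10378345 -0.46181623 -2.82931603] 4.75
```

View pics/w4.png

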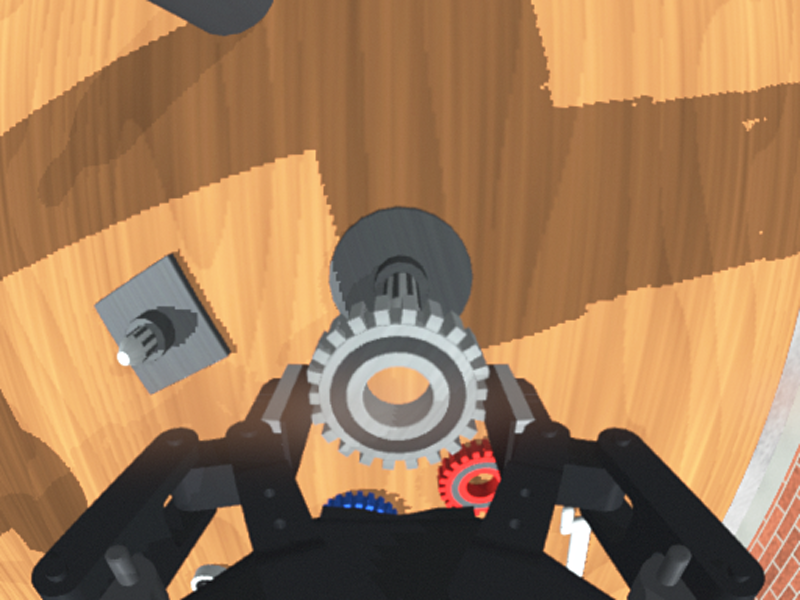

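The foot spans columns 330–472 (centre about (401,279)), and the short tip is at (124,358).

```bash
python3 - <<'E'
from h import *
import pickle
s,c=pickle.load(open('w4.pkl','rb'));k=1.5625
f=lambda u,v,h:wh(s,c,u/k,v/k,h).round(4)
print('L,R,top',f(330,275,.008),f(472,275,.008),f(401,207,.008),'short tip',f(124,358,.052))
print('gear',f(397,391,s['tcp_pos'][2]+.0106))
E
```

```text
L,R,top [0.5837 0.2855 0.008 ] [0.6658 0.2854 0.008 ] [0.6247 0.3246 0.008 ] short tip [0.4642 0.2493 0.052 ]
gear [0.6227 0.2813 0.1327]
```

Call:
servo_tool:
  plan:
    - [0, 0, 0, 0.15, 0.2, 1, 0.6]
    - [0, 0, 0, 0.15, 0.2, 3, 0.6]
    - [0, 0, 0, 0.15, 0.2, 4.5, 0.6]
    - [0, 0, 0, 0.15, 0.2, 6, 0.6]
    - [0, 0, 0, 0.15, 0.2, 7.5, 0.6]
    - [0, 0, 0, 0.15, 0.2, 8.5, 0.6]
    - [0, 0, 0, 0.15, 0.2, 9, 0.6]
    - [0, 0, 0, 0.15, 0.2, 9, 0.6]

```text
t: 5.8
tcp_pos: [0.625, 0.2839, 0.0331]
orientation: [-2.221, -2.221, 0.0]
ft_force: [-0.7, -0.3, -2.8]
finger_gap: 0.0588
grip_force: 44.4
```

Call:
servo_tool:
  plan:
    - [0, 0, 0, -0.1, 0, 0.2, 0.6]
    - [0, 0, 0, -0.1, 0, 0.4, 0.6]
    - [0, 0, 0, -0.1, 0, 0.4, 0.6]

```text
t: 6.18
tcp_pos: [0.6252, 0.2829, 0.0295]
orientation: [2.221, 2.221, 0.001]
ft_force: [-0.3, -0.3, -3.0]
finger_gap: 0.0594
grip_force: 44.5
```

Call:
servo_tool:
  plan:
    - [0, 0, 0, 0, 0, 0.15, 0.6]
    - [0, 0, 0, 0, 0, 0.25, 0.6]
    - [0, 0, 0, 0, 0, 0.25, 0.6]

```text
t: 6.55
tcp_pos: [0.6253, 0.2829, 0.0293]
orientation: [2.221, 2.222, 0.0]
ft_force: [-8.0, -3.1, 10.9]
finger_gap: 0.0586
grip_force: 46.0
```

Contact at the expected height, so it is seated. Releasing, rising and heading for the spacer near (0.620, -0.236).

Call:
servo_tool:
  plan:
    - [0, 0, 0, 0, 0, 0.1, 0.8]
    - [0, 0, 0, 0, 0, 0, 1]
    - [0, 0, 0, 0, 0, 0, 1]
    - [0, 0, 0, 0, 0, 0, 1]
    - [0, 0, 0, 0, 0, -2, 1]
    - [0, 0, 0, 0, 0, -6, 1]
    - [0, 0, 0, 0, 0, -11, 1]
    - [0, 0, 0, 0, 0, -13, 1]
    - [0, 0, 0, 0, 0, -13, 1]

```text
t: 7.68
tcp_pos: [0.6263, 0.2832, 0.1595]
orientation: [2.22, 2.22, 0.006]
ft_force: [0.5, 0.4, -0.9]
finger_gap: 0.0851
grip_force: 0.0
```

Call:
servo_tool:
  plan:
    - [0, 0, 0, -6, 0, 0, 1]
    - [0, 0, 0, -50.5, -0.5, 0, 1]
    - [0, 0, 0, -50.5, -0.5, 0, 1]
    - [0, 0, 0, -50.5, -0.5, 0, 1]
    - [0, 0, 0, -50.5, -0.5, 0, 1]
    - [0, 0, 0, -50.5, -0.5, 0, 1]
    - [0, 0, 0, -50.5, -0.5, 0, 1]
    - [0, 0, 0, -50.5, -0.5, 0, 1]
    - [0, 0, 0, -50.5, -0.5, 0, 1]
    - [0, 0, 0, -50.5, -0.5, 0, 1]

```text
t: 8.93
tcp_pos: [0.6188, -0.2219, 0.1545]
orientation: [-2.22, -2.217, 0.001]
ft_force: [0.5, -0.1, -0.5]
finger_gap: 0.0854
grip_force: 0.0
```

```bash
python3 - <<'E'
from h import *
look('w5')
E
```

```text
[ 0.61878299 -0.22193467  0.15451414] [-2.22049831e+00 -2.21704221e+00  1.01714987e-03] [ 0.50397957 -0.06018485 -0.48230315] 8.925
```

View pics/w5.png

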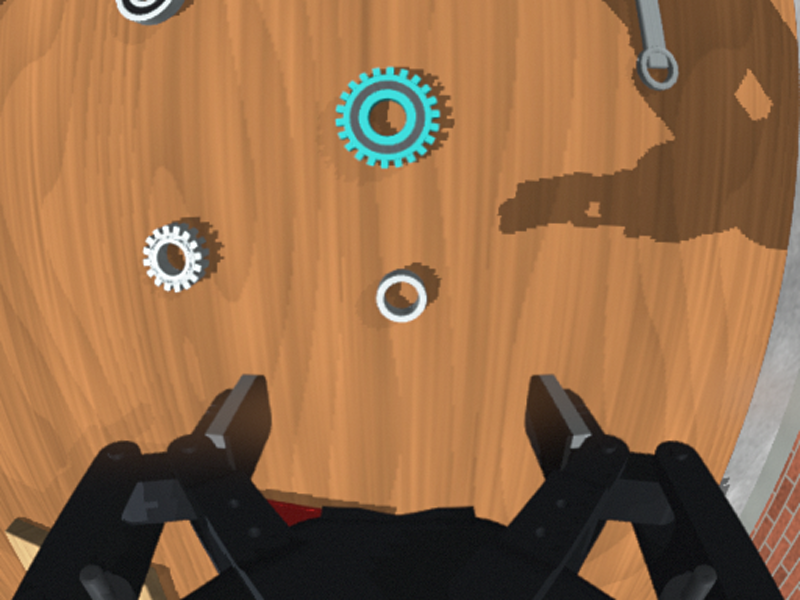

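Spacer top is at (402,297) and small gear top at (172,258).

```bash
python3 - <<'E'
from h import *
import pickle
s,c=pickle.load(open('w5.pkl','rb'));k=1.5625
for n,p in(('spacer',(402,297)),('small',(172,258))):
    X=wh(s,c,p[0]/k,p[1]/k,.016);print(n,X.round(4),(X-s['tcp_pos']).round(4))
T=pickle.load(open('top.pkl','rb'))
for n,p,q in(('spacer',(402,297),(490,305)),('small',(172,258),(480,371.5))):
    o=-T['R'].T@T['t'];d=T['R'].T@np.array([(q[0]/k-T['cx'])/T['fx'],(q[1]/k-T['cy'])/T['fy'],1]);d/=np.linalg.norm(d)
    print(n,meet([wray(s,c,p[0]/k,p[1]/k),(o,d)]).round(4))
E
```

```text
spacer [ 0.6213 -0.2381  0.016 ] [ 0.0025 -0.0162 -0.1385]
small [ 0.4662 -0.2105  0.016 ] [-0.1526  0.0115 -0.1385]
spacer [ 0.6214 -0.2387  0.0147]
small [ 0.4672 -0.2114  0.0178]
```

Call:
servo_tool:
  plan:
    - [0, 0, 0, -1.6, 0.2, 6, 1]
    - [0, 0, 0, -1.6, 0.2, 12, 0.7]
    - [0, 0, 0, -1.6, 0.2, 14, 0.6]
    - [0, 0, 0, -1.6, 0.2, 14.5, 0.5]
    - [0, 0, 0, -1.6, 0.2, 14.5, 0.3]
    - [0, 0, 0, -1.6, 0.2, 14.5, 0.2]
    - [0, 0, 0, -1.6, 0.2, 14.5, 0.2]
    - [0, 0, 0, -1.6, 0.2, 14.5, 0.2]
  newtons: 35

```text
t: 9.98
tcp_pos: [0.6228, -0.2386, 0.0132]
orientation: [2.22, 2.22, 0.001]
ft_force: [-0.0, -0.7, 5.3]
finger_gap: 0.0281
grip_force: 35.4
```

Call:
servo_tool:
  plan:
    - [0, 0, 0, 0, 0, -0.5, 0.2]
    - [0, 0, 0, 0, 0, -1.2, 0.2]
    - [0, 0, 0, 0, 0, -1.2, 0.2]

```text
t: 10.35
tcp_pos: [0.6225, -0.2384, 0.0247]
orientation: [2.22, 2.22, 0.001]
ft_force: [0.2, 0.1, -0.7]
finger_gap: 0.0286
grip_force: 34.5
```

```bash
cat >> h.py <<'E'
def cloud(s,c):
    "tool-frame points of the wrist depth map"
    v,u=np.mgrid[:384,:512];x,y=(u-c['cx'])/c['fx'],(v-c['cy'])/c['fy'];r=np.hypot(x,y)+1e-9
    z=c['z_map'];t=np.tan(np.minimum(r,1.4));P=np.stack([z*t*x/r,z*t*y/r,z],-1)
    return P@c['T_tool_cam'][:3,:3].T+c['T_tool_cam'][:3,3]
E
python3 - <<'E'
from h import *
s,c=look('w6');P=cloud(s,c);ok=c['z_map']>0
Q=P[ok&(abs(P[...,1])<.02)&(abs(P[...,0])<.022)&(P[...,2]>-.03)&(P[...,2]<.018)]
print(len(Q),s['finger_gap'],np.percentile(Q,[0,5,50,95,100],axis=0).round(4))
print(np.histogram(Q[:,2],bins=12))
E
```

```text
[ 0.62254761 -0.23844998  0.02472481] [2.22042752e+00 2.22044245e+00 5.40482747e-04] [ 0.2061997   0.11236605 -0.68202725] 10.35
3236 0.028569294070561677 [[-0.0185 -0.02   -0.03  ]
 [-0.0137 -0.017  -0.0264]
 [ 0.0059 -0.0002 -0.0026]
 [ 0.0136  0.017   0.0103]
 [ 0.0147  0.02    0.0138]]
(array([ 164,  174,  167,  143,  146,  133,  123, 1214,  278,  264,  261,
        169]), array([-0.02998777, -0.02633587, -0.02268397, -0.01903207, -0.01538016,
       -0.01172826, -0.00807636, -0.00442446, -0.00077255,  0.00287935,
        0.00653125,  0.01018315,  0.01383506]))
```

```bash
python3 - <<'E'
from h import *
import pickle
s,c=pickle.load(open('w6.pkl','rb'));P=cloud(s,c);ok=c['z_map']>0
top=P[ok&(abs(P[...,1])<.016)&(P[...,0]>-.016)&(abs(P[...,2]+.0025)<.002)&(P[...,0]<.017)]
print('top c',(top.max(0)+top.min(0))/2,top.min(0),top.max(0))
A=np.c_[top[:,:2],np.ones(len(top))];print('tilt',np.linalg.lstsq(A,top[:,2],rcond=None)[0])
for sg in(1,-1):
    F=P[ok&(sg*P[...,1]>.0175)&(sg*P[...,1]<.045)&(abs(P[...,0])<.013)&(P[...,2]<.017)&(P[...,2]>-.04)]
    print(sg,len(F),np.percentile(F,[0,50,98,100],axis=0).round(4).tolist())
E
```

```text
top c [-0.00069117 -0.00021633 -0.00249111] [-0.01598661 -0.01576456 -0.00448053] [ 0.01460427  0.0153319  -0.00050169]
tilt [-4.11123662e-03  8.24698371e-05 -2.44078298e-03]
1 551 [[0.0042, 0.0175, -0.0399], [0.0059, 0.0224, -0.0222], [0.0101, 0.0275, -0.0062], [0.0106, 0.028, -0.0034]]
-1 570 [[0.0044, -0.0282, -0.04], [0.006, -0.0223, -0.0217], [0.0101, -0.0176, -0.0057], [0.0108, -0.0175, -0.0037]]
```

The spacer is held level and centred, but only by the fingertips. I'll set it down and regrip deeper.

Call:
servo_tool:
  plan:
    - [0, 0, 0, 0, 0, 0.8, 0.2]
    - [0, 0, 0, 0, 0, 1.1, 0.2]
    - [0, 0, 0, 0, 0, 1.2, 0.2]
    - [0, 0, 0, 0, 0, 1.2, 0.5]
    - [0, 0, 0, 0, 0, 1.2, 0.5]
    - [0, 0, 0, 0, 0, 1.5, 0.5]
    - [0, 0, 0, 0, 0, 2, 0.5]
    - [0, 0, 0, 0, 0, 2, 0.5]

```text
t: 11.4
tcp_pos: [0.6215, -0.2377, 0.0028]
orientation: [-2.22, -2.22, 0.001]
ft_force: [-0.9, 0.4, -0.2]
finger_gap: 0.0431
grip_force: 0.0
```

Call:
servo_tool:
  plan:
    - [0, 0, 0, 0, 0, 0, 0.4]
    - [0, 0, 0, 0, 0, 0, 0.3]
    - [0, 0, 0, 0, 0, 0, 0.2]
    - [0, 0, 0, 0, 0, 0, 0.2]
    - [0, 0, 0, 0, 0, 0, 0.2]
  newtons: 30

```text
t: 12.02
tcp_pos: [0.6222, -0.2382, 0.004]
orientation: [2.221, 2.221, 0.0]
ft_force: [0.2, -0.5, 1.6]
finger_gap: 0.031
grip_force: 29.8
```

Call:
servo_tool:
  plan:
    - [0, 0, 0, 0, 0, -1, 0.2]
    - [0, 0, 0, 0, 0, -4, 0.2]
    - [0, 0, 0, 0, 0, -9, 0.2]
    - [0, 0, 0, 0, 0, -13, 0.2]
    - [0, 0, 0, 0, 0, -14, 0.2]
    - [0, 0, 0, 0, 0, -14, 0.2]
    - [0, 0, 0, 0, 0, -14, 0.2]

```text
t: 12.9
tcp_pos: [0.6208, -0.2374, 0.1415]
orientation: [-2.219, -2.219, 0.001]
ft_force: [0.0, 0.5, -0.7]
finger_gap: 0.0311
grip_force: 29.9
```

```bash
cat >> h.py <<'E'
def held(name,R,zc):
    "centre and tilt of the held part's top face, tool frame; R its radius, zc a guess of the face's z"
    s,c=look(name);P=cloud(s,c);ok=c['z_map']>0
    t=P[ok&(np.hypot(P[...,0],P[...,1])<R+.004)&(abs(P[...,2]-zc)<.006)]
    h,e=np.histogram(t[:,2],bins=24);z=e[h.argmax()]+.00025
    t=t[abs(t[:,2]-z)<.0012]
    A=np.c_[t[:,:2],np.ones(len(t))]
    print('face z',z,'mid',((t.max(0)+t.min(0))/2).round(4),'ext',np.ptp(t,axis=0).round(4),'tilt',np.linalg.lstsq(A,t[:,2],rcond=None)[0].round(4),'gap',s['finger_gap'],s['grip_force'])
E
python3 - <<'E'
from h import *
held('w7',.016,-.012)
E
```

```text
[ 0.62077949 -0.23740661  0.14145136] [-2.21893826e+00 -2.21878243e+00  1.44613458e-03] [ 0.03663142  0.52435866 -0.6577051 ] 12.9
face z -0.011741104760677558 mid [-0.0014  0.0001 -0.0117] ext [0.0325 0.0351 0.0024] tilt [ 0.0013 -0.0008 -0.0118] gap 0.031095286518235545 29.869695995002985
```

Call:
servo_tool:
  plan:
    - [0, 0, 0, 4, 0, 0, 0.2]
    - [0, 0, 0, 10, 0.1, 0, 0.2]
    - [0, 0, 0, 16, 0.1, 0, 0.2]
    - [0, 0, 0, 22, 0.2, 0, 0.2]
    - [0, 0, 0, 28, 0.2, 0, 0.2]
    - [0, 0, 0, 34, 0.3, 0, 0.2]
    - [0, 0, 0, 40, 0.3, 0, 0.2]
    - [0, 0, 0, 46, 0.4, 0, 0.2]
    - [0, 0, 0, 50.5, 0.4, 0, 0.2]
    - [0, 0, 0, 52, 0.4, 0, 0.2]

```text
t: 14.2
tcp_pos: [0.6245, 0.2846, 0.1417]
orientation: [-2.217, -2.224, 0.004]
ft_force: [0.1, -1.1, -0.1]
finger_gap: 0.0308
grip_force: 29.9
```

Call:
servo_tool:
  plan:
    - [0, 0, 0, 0, 0, 0, 0.2]
    - [0, 0, 0, 0, 0, 1, 0.2]
    - [0, 0, 0, 0, 0, 1, 0.2]

```text
t: 14.58
tcp_pos: [0.6254, 0.2799, 0.132]
orientation: [-2.223, -2.218, 0.004]
ft_force: [0.8, -0.3, -1.0]
finger_gap: 0.0307
grip_force: 29.9
```

```bash
python3 - <<'E'
from h import *
held('w8',.016,-.012)
E
```

```text
[0.62542545 0.279888   0.13203977] [-2.22286231 -2.21819666  0.00424813] [ 0.83859436 -0.32298459 -0.9932088 ] 14.575
face z -0.011749472969021263 mid [-0.0013  0.     -0.0117] ext [0.0325 0.0352 0.0024] tilt [ 0.0013 -0.0025 -0.0118] gap 0.030655535118791023 29.880240485072136
```

View pics/w8.png

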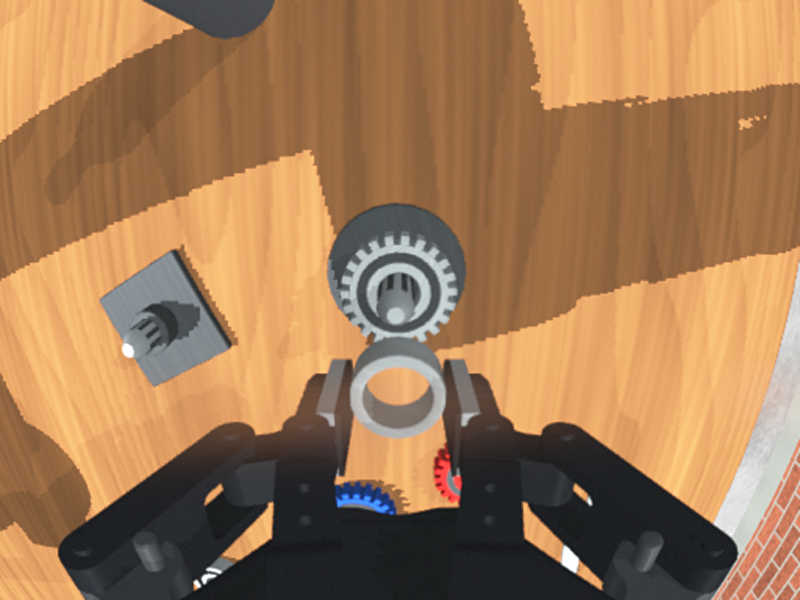

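The big gear sits flat on the shaft. The tip shows at (396,316), and the spacer bore rim is centred near (398,393).

```bash
python3 - <<'E'
from h import *
import pickle
s,c=pickle.load(open('w8.pkl','rb'));k=1.5625
f=lambda u,v,h:wh(s,c,u/k,v/k,h).round(4)
print('tip',f(396,316,.078),'foot top',f(397,204,.008),'spacer',f(398,393,s['tcp_pos'][2]+.0117))
E
```

```text
tip [0.6247 0.2823 0.078 ] foot top [0.625  0.3243 0.008 ] spacer [0.6257 0.2804 0.1437]
```

Call:
servo_tool:
  plan:
    - [0, 0, 0, 0.25, -0.1, 1, 0.2]
    - [0, 0, 0, 0.25, -0.1, 2.5, 0.2]
    - [0, 0, 0, 0.25, -0.1, 4, 0.2]
    - [0, 0, 0, 0.25, -0.1, 5.5, 0.2]
    - [0, 0, 0, 0.25, -0.1, 7, 0.2]
    - [0, 0, 0, 0.25, -0.1, 8, 0.2]
    - [0, 0, 0, 0.25, -0.1, 8.3, 0.2]
    - [0, 0, 0, 0.25, -0.1, 8.3, 0.2]

```text
t: 15.62
tcp_pos: [0.6252, 0.2844, 0.0509]
orientation: [2.221, 2.221, 0.0]
ft_force: [0.0, -0.4, -0.4]
finger_gap: 0.0309
grip_force: 29.9
```

Call:
servo_tool:
  plan:
    - [0, 0, 0, -0.1, 0, 0.2, 0.2]
    - [0, 0, 0, -0.1, 0, 0.4, 0.2]
    - [0, 0, 0, -0.1, 0, 0.6, 0.2]
    - [0, 0, 0, -0.1, 0, 0.75, 0.2]
    - [0, 0, 0, -0.1, 0, 0.8, 0.2]

```text
t: 16.25
tcp_pos: [0.6251, 0.2834, 0.0438]
orientation: [2.221, 2.221, -0.0]
ft_force: [-4.0, -1.1, 7.2]
finger_gap: 0.0307
grip_force: 30.6
```

Seated at the expected 44 mm. Releasing and going to the small gear.

Call:
servo_tool:
  plan:
    - [0, 0, 0, 0, 0, -0.1, 0.4]
    - [0, 0, 0, 0, 0, -0.1, 0.8]
    - [0, 0, 0, 0, 0, -0.1, 1]
    - [0, 0, 0, 0, 0, -0.1, 1]
    - [0, 0, 0, 0, 0, -2, 1]
    - [0, 0, 0, 0, 0, -6, 1]
    - [0, 0, 0, 0, 0, -11, 1]
    - [0, 0, 0, 0, 0, -11.5, 1]

```text
t: 17.25
tcp_pos: [0.6284, 0.2844, 0.1651]
orientation: [2.217, 2.218, 0.015]
ft_force: [0.5, 0.6, -0.4]
finger_gap: 0.0855
grip_force: 0.0
```

Call:
servo_tool:
  plan:
    - [0, 0, 0, -48, -15.9, 0, 1]
    - [0, 0, 0, -48, -15.9, 0, 1]
    - [0, 0, 0, -48, -15.9, 0, 1]
    - [0, 0, 0, -48, -15.9, 0, 1]
    - [0, 0, 0, -48, -15.9, 0, 1]
    - [0, 0, 0, -48, -15.9, 0, 1]
    - [0, 0, 0, -48, -15.9, 0, 1]
    - [0, 0, 0, -48, -15.9, 0, 1]
    - [0, 0, 0, -48, -15.9, 0, 1]
    - [0, 0, 0, -48, -15.9, 0, 1]

```text
t: 18.5
tcp_pos: [0.4659, -0.1966, 0.1579]
orientation: [-2.223, -2.22, -0.001]
ft_force: [0.8, 0.5, -0.1]
finger_gap: 0.0855
grip_force: 0.0
```

```bash
python3 - <<'E'
from h import *
s,c=look('w9')
# bright part near its expected place, by depth: points 10-22 mm above bench
P=cloud(s,c);M=Ro.from_rotvec(s['orientation']).as_matrix();W=P@M.T+s['tcp_pos']
m=(c['z_map']>0)&(abs(W[...,2]-.016)<.003)&(np.hypot(W[...,0]-.4665,W[...,1]+.211)<.04)
q=W[m];print(len(q),((q.max(0)+q.min(0))/2).round(4),np.ptp(q,axis=0).round(4))
E
```

```text
[ 0.46585433 -0.19663536  0.15791709] [-2.22293931e+00 -2.21953152e+00 -6.49007535e-04] [ 0.78264136  0.54301621 -0.07653068] 18.5
983 [ 0.465  -0.2114  0.0155] [0.0455 0.046  0.0049]
```

Call:
servo_tool:
  plan:
    - [0, 0, 0, -1.4, 0, 6, 1]
    - [0, 0, 0, -1.4, 0, 12, 0.9]
    - [0, 0, 0, -1.4, 0, 14.5, 0.8]
    - [0, 0, 0, -1.4, 0, 15.4, 0.75]
    - [0, 0, 0, -1.4, 0, 15.4, 0.75]
    - [0, 0, 0, -1.4, 0, 15.4, 0.6]
    - [0, 0, 0, -1.4, 0, 15.4, 0.4]
    - [0, 0, 0, -1.4, 0, 15.4, 0.4]
    - [0, 0, 0, -1.4, 0, 15.4, 0.4]
    - [0, 0, 0, -1.4, 0, 15.4, 0.4]
  newtons: 35

```text
t: 19.8
tcp_pos: [0.4671, -0.2111, 0.0057]
orientation: [2.22, 2.22, 0.001]
ft_force: [-0.7, 2.5, 7.0]
finger_gap: 0.0444
grip_force: 34.6
```

Call:
servo_tool:
  plan:
    - [0, 0, 0, 0, 0, -1, 0.4]
    - [0, 0, 0, 0, 0, -4, 0.4]
    - [0, 0, 0, 0, 0, -9, 0.4]
    - [0, 0, 0, 0, 0, -13, 0.4]
    - [0, 0, 0, 0, 0, -14, 0.4]
    - [0, 0, 0, 0, 0, -14, 0.4]
    - [0, 0, 0, 0, 0, -14, 0.4]

```text
t: 20.68
tcp_pos: [0.465, -0.2099, 0.1421]
orientation: [-2.219, -2.219, 0.001]
ft_force: [0.3, -0.1, -1.4]
finger_gap: 0.044
grip_force: 36.1
```

```bash
python3 - <<'E'
from h import *
held('w10',.023,-.011)
E
```

```text
[ 0.46498931 -0.20988606  0.14211258] [-2.21948849e+00 -2.21920254e+00  6.53674768e-04] [ 0.25878961 -0.07209947 -1.36177858] 20.675
face z -0.009743251286649261 mid [ 0.     -0.0002 -0.0097] ext [0.0466 0.0501 0.0024] tilt [-0.     -0.0003 -0.0098] gap 0.04401305664400593 36.0717854462564
```

Call:
servo_tool:
  plan:
    - [0, 0, 0, 4, 1.3, 0, 0.4]
    - [0, 0, 0, 9, 2.9, 0, 0.4]
    - [0, 0, 0, 14.5, 4.7, 0, 0.4]
    - [0, 0, 0, 20, 6.5, 0, 0.4]
    - [0, 0, 0, 25.5, 8.3, 0, 0.4]
    - [0, 0, 0, 31, 10, 0, 0.4]
    - [0, 0, 0, 36.5, 11.8, 0, 0.4]
    - [0, 0, 0, 42, 13.6, 0, 0.4]
    - [0, 0, 0, 46.5, 15.1, 0, 0.4]
    - [0, 0, 0, 49.3, 16, 0, 0.4]

```text
t: 21.98
tcp_pos: [0.6253, 0.2846, 0.1413]
orientation: [-2.218, -2.222, 0.004]
ft_force: [0.7, -0.7, -1.2]
finger_gap: 0.0442
grip_force: 36.1
```

Call:
servo_tool:
  plan:
    - [0, 0, 0, 0, 0, 0, 0.4]
    - [0, 0, 0, 0, 0, 0.5, 0.4]
    - [0, 0, 0, 0, 0, 0.5, 0.4]

```text
t: 22.35
tcp_pos: [0.6252, 0.2809, 0.1373]
orientation: [-2.222, -2.219, 0.004]
ft_force: [0.5, -0.8, -1.6]
finger_gap: 0.0437
grip_force: 36.1
```

```bash
python3 - <<'E'
from h import *
held('w11',.023,-.01)
E
```

```text
[0.62521347 0.28094998 0.13730802] [-2.22206653 -2.21920263  0.00381073] [ 0.46829753 -0.76281055 -1.56142493] 22.35
face z -0.009757857752523177 mid [-0.     -0.0001 -0.0098] ext [0.0467 0.0503 0.0024] tilt [-0.0015 -0.0012 -0.0098] gap 0.04372386703052899 36.099576372653246
```

View pics/w11.png

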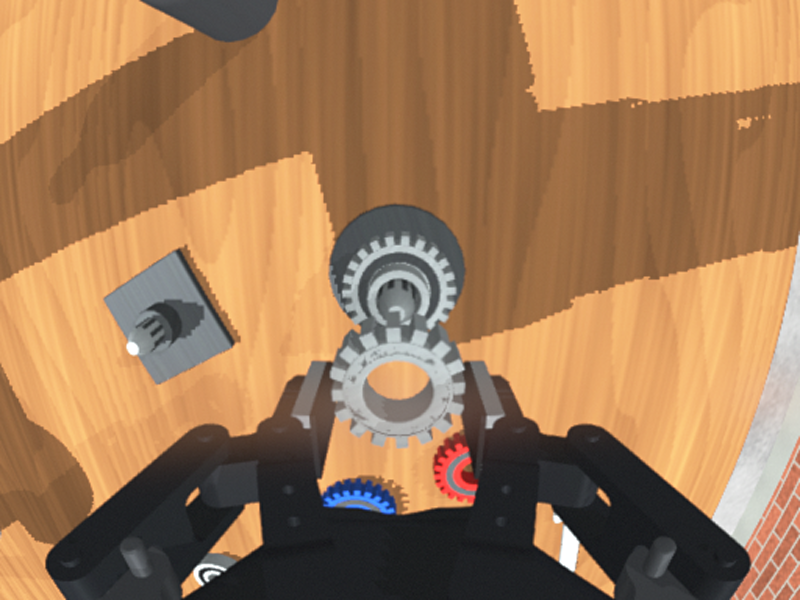

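The spacer is flat on the big gear, around (400,290). The small gear is centred on the TCP, about 2 mm short in y. Descending.

Call:
servo_tool:
  plan:
    - [0, 0, 0, 0.1, 0, 1, 0.4]
    - [0, 0, 0, 0.1, 0, 2.5, 0.4]
    - [0, 0, 0, 0.1, 0, 4, 0.4]
    - [0, 0, 0, 0.1, 0, 5, 0.4]
    - [0, 0, 0, 0.1, 0, 6, 0.4]
    - [0, 0, 0, 0.1, 0, 6.7, 0.4]
    - [0, 0, 0, 0.1, 0, 7, 0.4]
    - [0, 0, 0, 0.1, 0, 7, 0.4]

```text
t: 23.4
tcp_pos: [0.6261, 0.2834, 0.0688]
orientation: [2.221, 2.221, 0.0]
ft_force: [-0.0, -0.4, -0.8]
finger_gap: 0.044
grip_force: 36.1
```

Call:
servo_tool:
  plan:
    - [0, 0, 0, 0, -0.1, 0.2, 0.4]
    - [0, 0, 0, 0, -0.1, 0.4, 0.4]
    - [0, 0, 0, 0, -0.1, 0.6, 0.4]
    - [0, 0, 0, 0, -0.1, 0.75, 0.4]
    - [0, 0, 0, 0, -0.1, 0.8, 0.4]

```text
t: 24.02
tcp_pos: [0.6251, 0.2835, 0.0617]
orientation: [2.221, 2.222, 0.0]
ft_force: [-3.5, -0.9, 6.8]
finger_gap: 0.0441
grip_force: 36.8
```

Seated. On to the bearing.

Call:
servo_tool:
  plan:
    - [0, 0, 0, 0, 0, -0.1, 0.6]
    - [0, 0, 0, 0, 0, -0.1, 0.9]
    - [0, 0, 0, 0, 0, -0.1, 1]
    - [0, 0, 0, 0, 0, -0.1, 1]
    - [0, 0, 0, 0, 0, -2, 1]
    - [0, 0, 0, 0, 0, -6, 1]
    - [0, 0, 0, 0, 0, -9, 1]
    - [0, 0, 0, 0, 0, -9.5, 1]

```text
t: 25.02
tcp_pos: [0.6272, 0.284, 0.1603]
orientation: [2.219, 2.219, 0.009]
ft_force: [-0.7, -0.3, -0.2]
finger_gap: 0.085
grip_force: 0.0
```

Call:
servo_tool:
  plan:
    - [0, 0, 0, -28.8, -17.4, 0, 1]
    - [0, 0, 0, -28.8, -17.4, 0, 1]
    - [0, 0, 0, -28.8, -17.4, 0, 1]
    - [0, 0, 0, -28.8, -17.4, 0, 1]
    - [0, 0, 0, -28.8, -17.4, 0, 1]
    - [0, 0, 0, -28.8, -17.4, 0, 1]
    - [0, 0, 0, -28.8, -17.4, 0, 1]
    - [0, 0, 0, -28.8, -17.4, 0, 1]

```text
t: 26.02
tcp_pos: [0.4512, -0.0042, 0.1556]
orientation: [-2.221, -2.221, -0.0]
ft_force: [0.7, 0.1, 0.5]
finger_gap: 0.0852
grip_force: 0.0
```

```bash
python3 - <<'E'
from h import *
s,c=look('w12')
P=cloud(s,c);M=Ro.from_rotvec(s['orientation']).as_matrix();W=P@M.T+s['tcp_pos']
m=(c['z_map']>0)&(abs(W[...,2]-.016)<.003)&(np.hypot(W[...,0]-.452,W[...,1]+.0185)<.04)
q=W[m];print(len(q),((q.max(0)+q.min(0))/2).round(4),np.ptp(q,axis=0).round(4))
E
```

```text
[ 0.45123928 -0.0041687   0.15563973] [-2.22144360e+00 -2.22105125e+00 -3.81437981e-04] [0.73624913 0.14379917 0.54799624] 26.025
1638 [ 0.4513 -0.0195  0.0156] [0.0512 0.0517 0.0052]
```

Extents of 51 x 52 mm match the bearing, and its centre is (0.4515, -0.019). Grasping it.

Call:
servo_tool:
  plan:
    - [0, 0, 0, -1.5, 0, 6, 1]
    - [0, 0, 0, -1.5, 0, 12, 1]
    - [0, 0, 0, -1.5, 0, 14.5, 0.9]
    - [0, 0, 0, -1.5, 0, 15.2, 0.85]
    - [0, 0, 0, -1.5, 0, 15.2, 0.8]
    - [0, 0, 0, -1.5, 0, 15.2, 0.6]
    - [0, 0, 0, -1.5, 0, 15.2, 0.5]
    - [0, 0, 0, -1.5, 0, 15.2, 0.5]
    - [0, 0, 0, -1.5, 0, 15.2, 0.5]
  newtons: 40

```text
t: 27.2
tcp_pos: [0.4523, -0.0197, 0.0056]
orientation: [2.22, 2.22, 0.002]
ft_force: [-1.4, 2.2, 6.2]
finger_gap: 0.0491
grip_force: 40.2
```

Call:
servo_tool:
  plan:
    - [0, 0, 0, 0, 0, -1, 0.5]
    - [0, 0, 0, 0, 0, -4, 0.5]
    - [0, 0, 0, 0, 0, -8, 0.5]
    - [0, 0, 0, 0, 0, -11, 0.5]
    - [0, 0, 0, 0, 0, -11.5, 0.5]
    - [0, 0, 0, 0, 0, -11.5, 0.5]

```text
t: 27.95
tcp_pos: [0.4509, -0.0196, 0.1188]
orientation: [2.221, 2.221, 0.0]
ft_force: [-1.2, -0.7, -2.1]
finger_gap: 0.0489
grip_force: 42.1
```

```bash
python3 - <<'E'
from h import *
held('w13',.026,-.011)
E
```

```text
[ 0.45089266 -0.01957402  0.11875213] [2.22115776e+00 2.22103215e+00 3.97701861e-04] [-1.20487051 -0.73138175 -2.11474786] 27.95
face z -0.009758604345440364 mid [ 0.0002 -0.     -0.0098] ext [0.0525 0.0569 0.0024] tilt [-0.0009  0.0005 -0.0097] gap 0.04888884559536421 42.143523283302784
```

Call:
servo_tool:
  plan:
    - [0, 0, 0, 4, 0.2, 0, 0.5]
    - [0, 0, 0, 9, 0.4, 0, 0.5]
    - [0, 0, 0, 14.5, 0.7, 0, 0.5]
    - [0, 0, 0, 20, 1, 0, 0.5]
    - [0, 0, 0, 24.5, 1.2, 0, 0.5]
    - [0, 0, 0, 26.8, 1.4, 0, 0.5]
    - [0, 0, 0, 26.8, 1.4, 0, 0.5]
    - [0, 0, 0, 26.8, 1.4, 0, 0.5]

```text
t: 29.0
tcp_pos: [0.4641, 0.2476, 0.1174]
orientation: [-2.221, -2.221, 0.004]
ft_force: [-0.8, -0.5, -1.6]
finger_gap: 0.0494
grip_force: 42.1
```

```bash
python3 - <<'E'
from h import *
held('w14',.026,-.011)
E
```

```text
[0.46409986 0.24756443 0.11742288] [-2.2206505  -2.2207312   0.00405667] [-0.80345297 -0.51226267 -1.64055623] 29.0
face z -0.010245715820676016 mid [ 0.0002  0.0001 -0.0102] ext [0.052  0.057  0.0024] tilt [-0.0009  0.0001 -0.01  ] gap 0.049415886153356 42.13390029966831
```

View pics/w14.png

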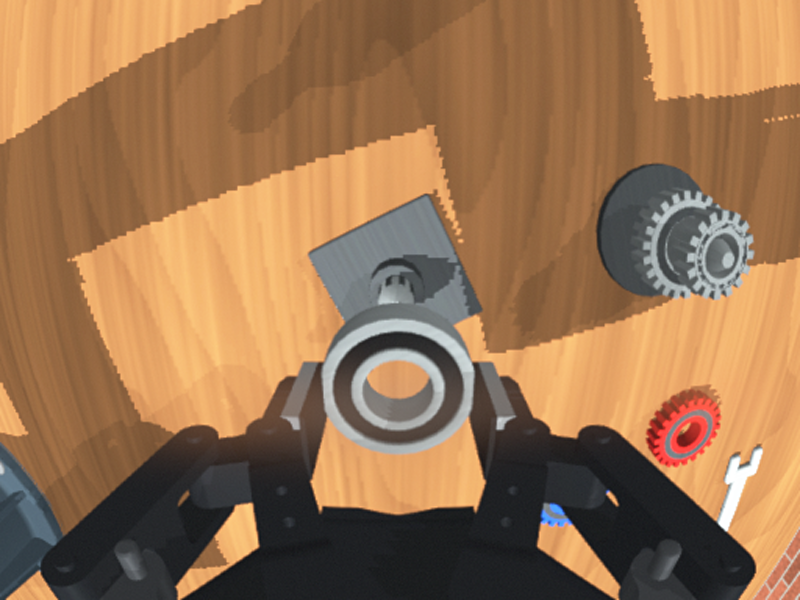

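The stack on the tall shaft looks right. Short-shaft foot corners are (309,253), (433,195) and (481,309), and the collar top spans columns 371–420.

```bash
python3 - <<'E'
from h import *
import pickle
s,c=pickle.load(open('w14.pkl','rb'));k=1.5625
f=lambda u,v,h:wh(s,c,u/k,v/k,h).round(4)
L,R=f(309,253,.008),f(481,309,.008);print('foot mid',(L+R)/2,np.linalg.norm(L-R),'collar L,R',f(371,280,.024),f(420,280,.024),'bearing',f(398,391,s['tcp_pos'][2]+.0098),'shaft at occlusion',f(396,303,.045))
E
```

```text
foot mid [0.4633 0.2499 0.008 ] 0.1039140029062493 collar L,R [0.4499 0.2554 0.024 ] [0.4758 0.2554 0.024 ] bearing [0.4643 0.2478 0.1272] shaft at occlusion [0.4632 0.2498 0.045 ]
```

Call:
servo_tool:
  plan:
    - [0, 0, 0, 0.1, 0, 1, 0.5]
    - [0, 0, 0, 0.1, 0, 3, 0.5]
    - [0, 0, 0, 0.1, 0, 4.5, 0.5]
    - [0, 0, 0, 0.1, 0, 6, 0.5]
    - [0, 0, 0, 0.1, 0, 7.3, 0.5]
    - [0, 0, 0, 0.1, 0, 8, 0.5]
    - [0, 0, 0, 0.1, 0, 8, 0.5]

```text
t: 29.92
tcp_pos: [0.4647, 0.2494, 0.0383]
orientation: [-2.221, -2.221, 0.001]
ft_force: [-0.5, 0.5, -0.9]
finger_gap: 0.0492
grip_force: 42.1
```

Call:
servo_tool:
  plan:
    - [0, 0, 0, 0, 0, 0.2, 0.5]
    - [0, 0, 0, 0, 0, 0.4, 0.5]
    - [0, 0, 0, 0, 0, 0.6, 0.5]
    - [0, 0, 0, 0, 0, 0.7, 0.5]
    - [0, 0, 0, 0, 0, 0.7, 0.5]

```text
t: 30.55
tcp_pos: [0.465, 0.2494, 0.0318]
orientation: [2.221, 2.221, -0.0]
ft_force: [-0.3, -0.7, -1.7]
finger_gap: 0.0492
grip_force: 42.1
```

Call:
servo_tool:
  plan:
    - [0, 0, 0, 0, 0, 0.15, 0.5]
    - [0, 0, 0, 0, 0, 0.3, 0.5]
    - [0, 0, 0, 0, 0, 0.4, 0.5]
    - [0, 0, 0, 0, 0, 0.4, 0.5]

```text
t: 31.05
tcp_pos: [0.4652, 0.2495, 0.0295]
orientation: [2.221, 2.222, -0.0]
ft_force: [-5.9, -1.9, 16.2]
finger_gap: 0.0492
grip_force: 43.8
```

Seated. Release, rise, back off toward -y, and check.

Call:
servo_tool:
  plan:
    - [0, 0, 0, 0, 0, -0.1, 0.7]
    - [0, 0, 0, 0, 0, -0.1, 0.9]
    - [0, 0, 0, 0, 0, -0.1, 1]
    - [0, 0, 0, 0, 0, -0.1, 1]
    - [0, 0, 0, 0, 0, -2, 1]
    - [0, 0, 0, 0, 0, -6, 1]
    - [0, 0, 0, -3, 0, -11, 1]
    - [0, 0, 0, -8, 4, -17, 1]
    - [0, 0, 0, -8, 8, -18, 1]
    - [0, 0, 0, -8, 8, -18, 1]

```text
t: 32.3
tcp_pos: [0.5496, 0.1679, 0.211]
orientation: [2.221, 2.215, 0.008]
ft_force: [0.3, -0.2, -0.3]
finger_gap: 0.0854
grip_force: 0.0
```

```bash
python3 - <<'E'
from h import *
s,c=look('w15')
P=cloud(s,c);M=Ro.from_rotvec(s['orientation']).as_matrix();W=P@M.T+s['tcp_pos']
for n,x,y,R,h in(('small',.6248,.2825,.03,.072),('spacer',.6248,.2825,.02,.056),('big',.6248,.2825,.04,.040),('bear',.4642,.2495,.032,.040)):
    m=(c['z_map']>0)&(abs(W[...,2]-h)<.004)&(np.hypot(W[...,0]-x,W[...,1]-y)<R)
    q=W[m];A=np.c_[q[:,:2]-[x,y],np.ones(len(q))]
    if len(q)>20: print(n,len(q),((q.max(0)+q.min(0))/2).round(4),np.ptp(q,axis=0).round(4),'med z',np.median(q[:,2]).round(4),np.linalg.lstsq(A,q[:,2],rcond=None)[0].round(3))
E
```

```text
[0.54955434 0.16787648 0.21100757] [2.22116826 2.21470798 0.00845202] [ 0.26878737 -0.20106975 -0.33564695] 32.3
small 1240 [0.6248 0.283  0.072 ] [0.0461 0.0464 0.0079] med z 0.0716 [ 0.005 -0.002  0.072]
spacer 53 [0.6212 0.282  0.0561] [0.0312 0.0352 0.0077] med z 0.0579 [-0.014 -0.02   0.057]
big 769 [0.6253 0.281  0.0398] [0.0616 0.0616 0.0076] med z 0.0396 [-0.003 -0.003  0.04 ]
bear 1484 [0.4656 0.2498 0.04  ] [0.0522 0.0514 0.0078] med z 0.0392 [-0.003 -0.002  0.039]
```

View pics/w15.png

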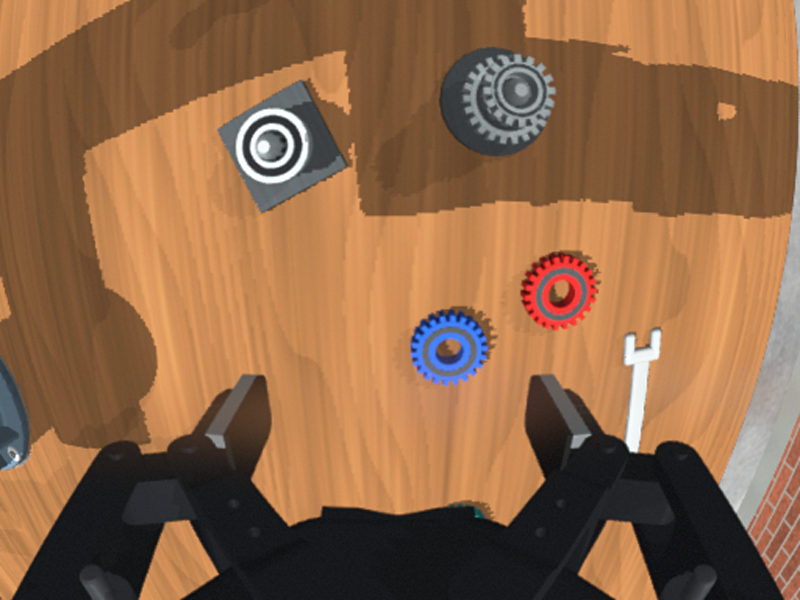

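All four parts are home and flat: the tall stack is at (505,95) with top faces at 72 and 40 mm, and the bearing is at (271,146) with its top at 39–40 mm. The gripper is clear.

```bash
python3 -c "
from h import *
print(sign_off())"
```

```text
the job is handed in; nothing more can be done
None
```

I handed the job in at about 32 s on the robot's clock: big gear, spacer and small gear are stacked on the tall shaft and the bearing is on the short shaft, all flat on their seats in the last wrist-camera check. The bystanders were not touched. Sign-off gave no verdict.

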